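Shut a wood sample in the conditioning chest and draw its hatch tight

TASK

Lay the longer of the two loose wood blocks flat on the slatted rack inside the open grey chest, then bring the hatch down onto its rubber seal. Then turn the T-handle on the hatch clockwise (seen from above) half a turn, all the way to its stop, so that the hatch is drawn down tight: do it in two goes, letting go completely about half-way and taking a fresh hold. Leave the other loose things where they are and let go of everything at the end.

Things in the scene. Friction and masses are not known exactly. Their poses are not given: they have to be found in the camera images.
- chest: Fixed grey open-topped chest, 220 (x) x 280 (y) x 90 mm high, walls 6 mm. Origin: centre of its underside on the bench, z up, x from the front (latch side) to the back (hinge side). Inside: a slatted rack, top at 20 mm, 208 x 268 mm free. Rubber gasket on the walls, top at 100 mm. A steel keeper juts 7 mm inwards from the middle of the front wall at 78 to 86 mm height.
- hatch_hinge (a point): Middle of the hatch's hinge line, fixed to the chest at its (110, 0, 96) mm; the line runs along the chest's y axis. The point turns with the hatch.
- hatch_edge (a point): Middle of the hatch's free edge, half-way through its thickness. The hatch is a grey plate, 222 mm from hinge line to free edge, 292 mm along the hinge, 14 mm thick, 0.8 kg; its inner face passes through the hinge line. The point turns with the hatch: z is the hatch's outward normal, x points from the free edge to the hinge.
- hatch (a joint): Opening angle, rad: about 0.004 fully latched and tight, 1.57 upright, stop at 1.75; shut but not latched it rests on the soft gasket at about 0.015. Damped stiff hinge: above about 1.3 it stays where left (to close, push its outer (back) face near the free edge with 1 to 5 N); below about 1.0 it sinks shut by its own weight in 1 to 3 s.
- t_handle (a joint): Turn of the T-handle, rad: 0 unlatched, grows clockwise seen on the hatch's outer face, stop at 3.14. Stays where left; takes up to 0.4 N m. A tongue 26 mm long turns with it, 34 mm under the hatch's inner face, pointing to the hinge at 0, to the front at 3.14; from about 2.2 it passes under the keeper and draws the hatch down 2 to 3 mm. Past 2 it keeps an open hatch from shutting.
- t_grip (a point): Centre of the T-handle's steel cross bar, on the turning axis: bar 84 mm long along this point's y axis, 14 mm thick (x), 16 mm high (z), its centre 31 mm above the hatch's outer face, on a 16 mm stem over a flat disc 44 mm wide, 4 mm high. The axis is 187 mm from the hinge line, half-way along the hatch. At 0 and 3.14 rad the bar is parallel to the hinge line.
- rail_center (a point): Centre of the longer loose block, a plain light-wood rail sample 130 (x) x 40 (y) x 28 (z) mm, about 0.1 kg, lying flat on the bench.
- offcut_center (a point): Centre of the shorter loose block, a light-wood offcut 70 x 40 x 28 mm, not to be disturbed.
- tin: Plain metal tin, diameter 70 mm, 85 mm high, standing on the bench; origin: centre of its underside. Not to be disturbed.
- scraper: Hand scraper lying on the bench, wooden handle 100 mm (towards its -x) and steel blade 90 mm (towards its +x), 18 mm high. Origin: underside, at the joint of handle and blade. Not to be disturbed.
Things that resemble listed ones, but are neither listed nor needed, are in the scene too. What is shaped like the part that bears rail_center but green is not meant.

How it is judged:
By the outcome, as a careful person would: the job done as asked, in the order asked, and still so for the second after the job is handed in, with the robot touching nothing.
It also fails if it takes over 72 s, if anything falls off the work surface, if the arm or the gripper's body presses on something with over 40 N, if the wrist force passes 120 N, or if a joint passes its speed limit or range.

ROBOT

A 6-joint arm with a two-finger parallel gripper is mounted at the origin on the work surface. World frame = base frame: x ahead of the robot, y to its left, z up, the work surface at z = 0. Lengths are in m, angles in degrees, forces in N, time in s.
With the tool pointing down it reaches from about 0.3 to 0.85 m from the base axis. Payload 5.4 kg.
Tool frame: the origin (TCP) lies midway between the tips of the shut fingers; the grasp point (between the pads) lies 19 mm behind it; y points along the fingers, x is the direction in which the jaws open and shut, and the axes are right-handed (so a half turn about y gives the same grasp; the last joint's range is limited). The gripper opens to 85 mm and grips with 20 to 120 N. Pads are 22 mm wide; open, the fingers measure 114 mm over their backs; the gripper's body (76 mm by 85 mm) begins 54 mm behind the grasp point. The pads swing forward as they close: fully open they stand 13 mm farther back than shut.
Start: joints at [-80.048, 9.076, 91.501, -0, 79.423, -12.038], TCP at [0.215, -0.533, 0.231] pointing down, gripper open.
Joint ranges: [-166.64, 166.64], [-54.1, 131.32], [10.49, 154.53], [-73.88, 253.88], [9.74, 151.15], [-171.62, 171.62]. Speed limits (degrees/s): [147.25, 147.25, 180, 180, 180, 180].

INTERFACE

Orientations are given as [roll, pitch, yaw] about the fixed x, y, z axes, in that order (R = Rz(yaw) Ry(pitch) Rx(roll)).
In Python, from rig import arm gives the robot as it stands. The module is installed in compiled form; this text tells all that it offers.
- The arm moves only by the tool send_rows, never from a script. Its argument "targets" is a list of rows, each a list of 7 numbers: the shift along the tool's x, y, z in cm, then the turn, a rotation vector about the tool's x, y, z in rad, then the gripper's target within -1 to 1 (fully open at 1, half-way at 0, shut at -1). In form: [[dx, dy, dz, rx, ry, rz, fingers], ...]. A call has 1 to 10 rows; each row shifts and turns the commanded pose from where the row before left it, along the tool's axes as they then stand; what a row does not reach is not made up. A row lasts 1/10 s, in which the tool goes at most 50 mm and 8.59 degrees, less where a joint would pass 70% of its speed; a pose out of reach is approached as far as the arm can. A call with a gripper value outside its range is refused whole. The fingers move at their own pace and stop on an object; "force" is the grip in N (left out, the last holds). Time passes only in rows, so rows that do not move let the fingers close. It gives the time, the measured TCP pose, the force and the opening at its end, in the units of the state.
- arm.read_state(): the state, without advancing time (a new reading comes with each control period).
- arm.read_camera(name): name is "scene" or "side" or "wrist"; returns the picture (420x560x3 uint8, blue, green, red); there is no depth.
- arm.camera_params(name): a dict with "fovy" (degrees; the focal length in pixels is half the picture's height over the tangent of half this angle, whatever the lens; pixels are square), "cx", "cy" (the principal point, pixels), "k1" (the pictures are not rectified: a ray, as slopes to the right and down, at radius r is drawn at 1 + k1 r^2 times it, then the intrinsics apply), "origin" and "attitude" of the camera in the world; the wrist camera has in their place "mount" (4x4, takes a point from camera to tool coordinates, whose origin is the TCP and whose axes are the tool frame's). Camera axes: x right, y down, z forward; pixel columns grow to the right and rows downward; lengths in m; the calibration is good to about 2 mm. A picture is of the moment at which its call begins: read the wrist's pose just before it. camera_params takes no time and is no camera call.
- arm.hand_in(): hands the job in, once; it reports no verdict.
The state is a dict: "t": time; "joint_positions": joint angles; "qd": joint speeds; "joint_torque": joint torques, N m; "tool_pos": TCP position; "tool_rot": TCP orientation; "wrist_force": force on the tool from outside, world axes, zero at the start; "ft_torque": the same for the moment, N m; "grip_width": finger opening in m.
Only numpy, scipy, OpenCV 4.12 (cv2) and the standard library are available. Lean on these libraries where they do the work, as an engineer would, in place of code of your own. Each camera call takes 0.05 s, during which the arm holds its last target.

## Working session

There is one attempt and no reset: what is moved stays moved. The work goes in short steps, Python scripts to look and compute and a tool call to move; the robot and the scene stay as the last step left them, time stands still between calls to the robot, and variables do not carry over. Pictures are saved under pics/ and viewed, and the job is handed in when it is done.

Besides the shell and the picture viewer there is one more tool, called in YAML: its name, and indented under it one key for each argument. send_rows: Moves the arm, as the interface text tells. Its arguments: {"type":"object","properties":{"targets":{"type":"array","items":{"type":"array","items":{"type":"number"}}},"force":{"type":"number"}},"required":["targets"]}

```bash
mkdir -p pics
python3 - <<'E'
from rig import arm
import cv2
print(arm.read_state())
for n in ("scene","side","wrist"):
    print(n,arm.camera_params(n))
    cv2.imwrite(f"pics/{n}0.png",arm.read_camera(n))
E
```

```text
{'t': 0.0, 'joint_positions': array([-8.00491723e+01,  9.11447273e+00,  9.15739938e+01,  3.51312909e-04,
        7.94235490e+01, -1.20386387e+01]), 'qd': array([-1.06492508e-06,  3.24318322e-02, -1.52796850e-02, -3.80820695e-02,
       -6.44457346e-02, -1.16691095e-01]), 'joint_torque': array([ 6.06530120e-04, -3.96007812e+01, -3.31423295e+01, -1.28639485e-04,
        8.69929441e-03,  5.47435974e-06]), 'tool_pos': array([ 0.2151665 , -0.53255917,  0.23028313]), 'tool_rot': array([-89.97629914,   0.10947991, -68.01057575]), 'wrist_force': array([ 0.19464064, -0.31217415,  0.1666147 ]), 'ft_torque': array([ 0.0472178 , -0.00657946, -0.04744667]), 'grip_width': 0.08546073778956727}
scene {'fovy': 43.06265885741488, 'cx': 272.21768327602376, 'cy': 210.65230560437703, 'k1': 0.03769430128587086, 'origin': array([ 1.11911783, -1.07638465,  1.17184525]), 'attitude': array([-1.30328429e+02,  1.12690445e-01,  3.25669510e+01])}
side {'fovy': 42.5470749563436, 'cx': 281.11042342970956, 'cy': 214.62060189045874, 'k1': 0.05896422864742971, 'origin': array([-0.10491222,  0.96907323,  1.15944225]), 'attitude': array([-133.67483893,    0.6192812 , -152.0199914 ])}
wrist {'fovy': 70.70919727916296, 'cx': 278.3883754457687, 'cy': 206.88400666367045, 'k1': -0.04279842047974193, 'mount': array([[ 9.99999434e-01, -9.63203791e-04,  4.52176761e-04,
         5.79227949e-04],
       [-7.37994164e-04, -3.21689409e-01,  9.46844961e-01,
        -1.42370019e-01],
       [-7.66544180e-04, -9.46844758e-01, -3.21689938e-01,
         8.30446084e-02],
       [ 0.00000000e+00,  0.00000000e+00,  0.00000000e+00,
         1.00000000e+00]])}
```

View pics/scene0.png

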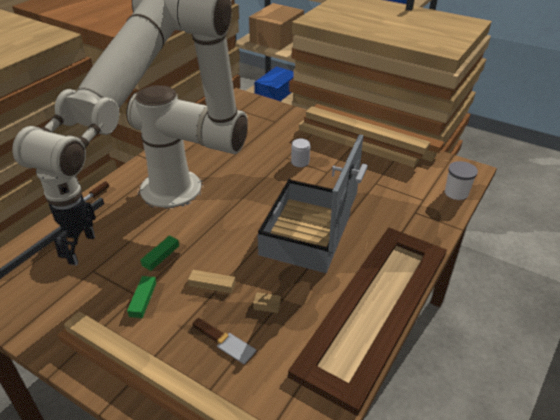

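View pics/side0.png

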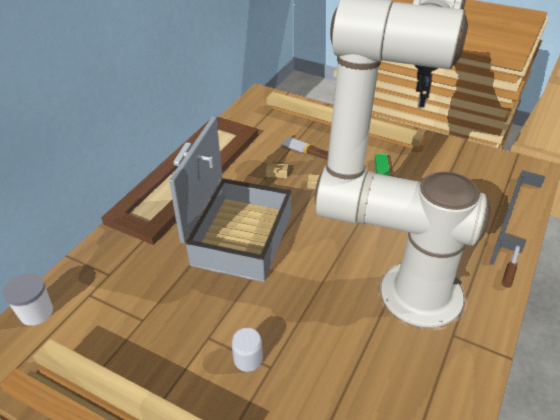

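View pics/wrist0.png

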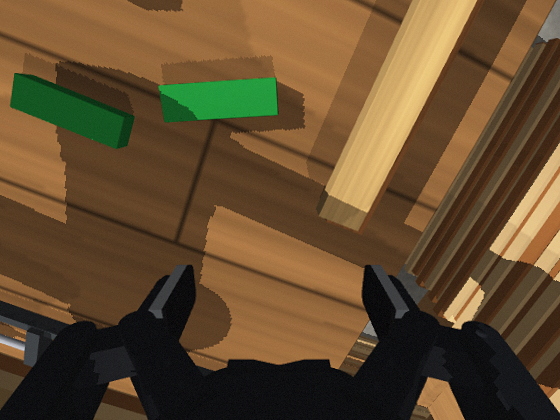

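The scene view shows the natural-wood rail at about (212,283), an offcut at (266,302), green decoys at (160,252) and (142,297), the scraper at (225,342), and the chest at (305,225) with its hatch open. I'll enlarge the block area and set up ray helpers.

```bash
cat > h.py <<'E'
import numpy as np, cv2
from scipy.spatial.transform import Rotation as R
from rig import arm
def cam(n,st=None):
    p=arm.camera_params(n); f=210/np.tan(np.radians(p['fovy']/2))
    if n=='wrist':
        M=p['mount']; Rt=R.from_euler('xyz',st['tool_rot'],degrees=True).as_matrix()
        return dict(f=f,cx=p['cx'],cy=p['cy'],k=p['k1'],o=Rt@M[:3,3]+st['tool_pos'],R=Rt@M[:3,:3])
    return dict(f=f,cx=p['cx'],cy=p['cy'],k=p['k1'],o=np.array(p['origin']),R=R.from_euler('xyz',p['attitude'],degrees=True).as_matrix())
def ray(c,uv):
    d=(np.array(uv,float)-[c['cx'],c['cy']])/c['f']; s=d.copy()
    for _ in range(30): s=d/(1+c['k']*(s@s))
    v=c['R']@np.array([s[0],s[1],1]); return v/np.linalg.norm(v)
def onz(c,uv,z):
    v=ray(c,uv); return c['o']+v*(z-c['o'][2])/v[2]
def proj(c,P):
    q=c['R'].T@(np.array(P)-c['o']); s=q[:2]/q[2]; s=s*(1+c['k']*(s@s)); return s*c['f']+[c['cx'],c['cy']]
def tri(c1,u1,c2,u2):
    a,b=ray(c1,u1),ray(c2,u2); A=np.stack([a,-b],1); t=np.linalg.lstsq(A,c2['o']-c1['o'],rcond=None)[0]
    p,q=c1['o']+t[0]*a,c2['o']+t[1]*b; return (p+q)/2,np.linalg.norm(p-q)
E
python3 - <<'E'
import cv2
a=cv2.imread('pics/scene0.png')
cv2.imwrite('pics/sc_blocks.png',cv2.resize(a[225:375,120:320],None,fx=4,fy=4,interpolation=cv2.INTER_CUBIC))
cv2.imwrite('pics/sc_chest.png',cv2.resize(a[130:275,245:395],None,fx=4,fy=4,interpolation=cv2.INTER_CUBIC))
a=cv2.imread('pics/side0.png')
cv2.imwrite('pics/sd_chest.png',cv2.resize(a[110:285,150:350],None,fx=3.4,fy=3.4,interpolation=cv2.INTER_CUBIC))
E
```

```text
(no output)
```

View pics/sc_blocks.png

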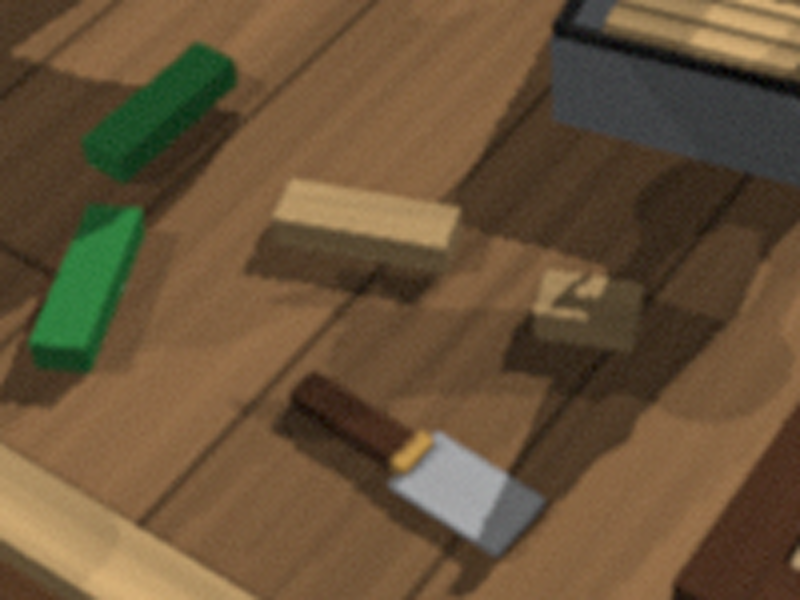

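View pics/sc_chest.png

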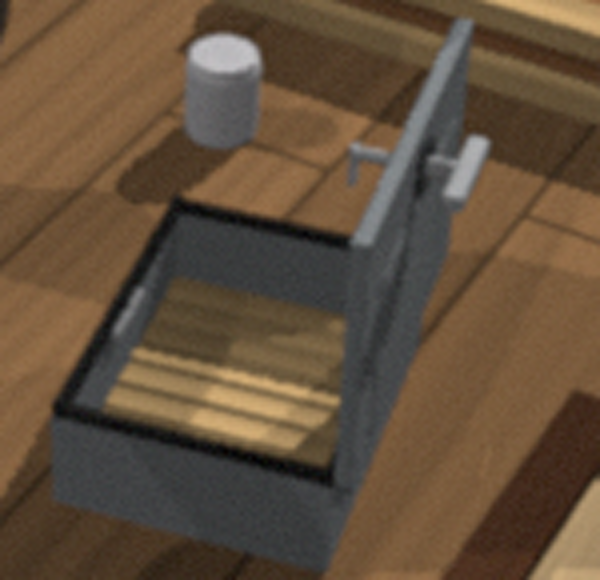

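View pics/sd_chest.png

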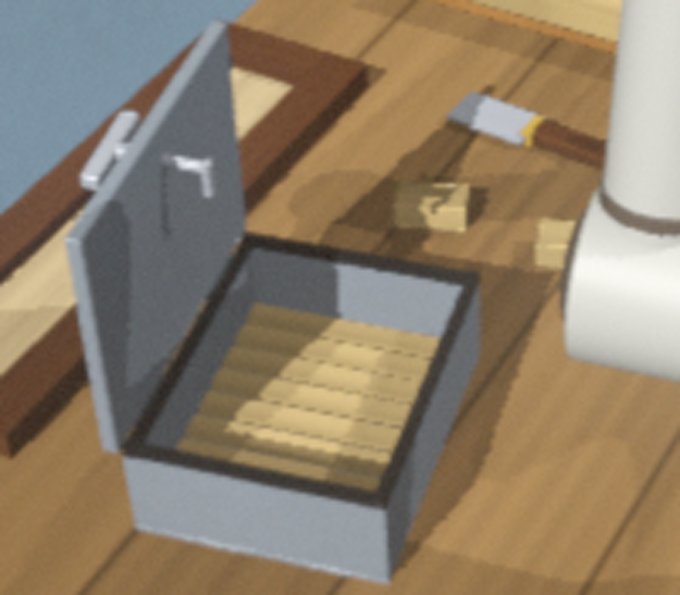

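Run:
```python
from h import *
c=cam('scene'); s=cam('side')
f=lambda p:(np.array(p)-1.5)/4+[120,225]
g=lambda p:(np.array(p)-1.5)/4+[245,130]
k=lambda p:(np.array(p)-1.2)/3.4+[150,110]
print('rail');P=[onz(c,f(p),.028) for p in [(293,180),(460,205),(450,250),(272,218)]]
for p in P: print(p)
print('len',np.linalg.norm(P[0]-P[1]),np.linalg.norm(P[3]-P[2]),np.linalg.norm(P[0]-P[3]),np.linalg.norm(P[1]-P[2]),np.mean(P,0))
print('off');P=[onz(c,f(p),.028) for p in [(548,268),(643,283),(635,327),(536,312)]]
for p in P: print(p)
print('chest scene')
for p in [(178,203),(57,410),(335,478)]: print(onz(c,g(p),.1))
print('chest side')
for p in [(250,240),(480,275),(385,500),(128,452)]: print(onz(s,k(p),.1))
print('tgrip tri'); print(tri(c,g((468,170)),s,k((112,150))))
print('hatch free corners'); print(tri(c,g((468,22)),s,k((75,238))),tri(c,g((362,240)),s,k((222,25))))
```

```text
rail
[ 0.33934106 -0.29234399  0.028     ]
[ 0.45724418 -0.24686543  0.028     ]
[ 0.47641047 -0.28570547  0.028     ]
[ 0.35031    -0.32963283  0.028     ]
len 0.12637027222975306 0.13353254416398438 0.03886868964077979 0.04331160381585504 [ 0.40582643 -0.28863693  0.028     ]
off
[ 0.54441679 -0.2623027   0.028     ]
[ 0.60804748 -0.23806853  0.028     ]
[ 0.62409015 -0.27421458  0.028     ]
[ 0.55954487 -0.29968711  0.028     ]
chest scene
[0.40131108 0.14825618 0.1       ]
[ 0.45729921 -0.11775784  0.1       ]
[ 0.6651729  -0.07068661  0.1       ]
chest side
[ 0.65411322 -0.05851677  0.1       ]
[ 0.44890349 -0.11073034  0.1       ]
[0.39321951 0.15802794 0.1       ]
[0.59958037 0.20736182 0.1       ]
tgrip tri
(array([0.67689005, 0.07813747, 0.28509242]), np.float64(0.0011928465980106538))
hatch free corners
(array([0.61225506, 0.20685624, 0.3161187 ]), np.float64(0.0012954889433218141)) (array([ 0.66728268, -0.06964832,  0.31644882]), np.float64(0.0017231842191059237))
```

The only light-wood blocks are A at (212,283), measured about 130x41 mm, and B at (266,302), about 67x40 mm. The two long ones at (160,252) and (142,297) are green. A is the rail: its 130 mm length and wood colour fit, and the crop confirms it. The chest centre is about (0.529, 0.044) with yaw about 12°, the hatch is about upright, and the handle is at 0. Next I move above the rail.

send_rows:
  targets:
    - [-2.2, 0, 3.8, 0, 0, 0, 1]
    - [-2.2, 0, 3.8, 0, 0, 0, 1]
    - [-2.2, 0, 3.8, 0, 0, 0, 1]
    - [-2.2, 0, 3.8, 0, 0, 0, 1]
    - [-2.2, 0, 3.8, 0, 0, 0, 1]
    - [-2.2, 0, 3.8, 0, 0, 0, 1]
    - [-2.2, 0, 4, 0, 0, 0, 1]
    - [0, 0, 0, 0, 0, 0, 1]
  force: 60

```text
t: 0.95
tool_pos: [0.4085, -0.2858, 0.231]
tool_rot: [-89.9, 0.1, -67.7]
wrist_force: [-1.0, 0.3, 0.3]
grip_width: 0.0853
```

Run:
```python
from h import *
st=arm.read_state(); im=arm.read_camera('wrist'); print(st['t'],st['tool_pos'],st['tool_rot'])
cv2.imwrite('pics/w1.png',im)
hsv=cv2.cvtColor(im,cv2.COLOR_BGR2HSV); np.save('st1.npy',np.r_[st['tool_pos'],st['tool_rot']])
c=cam('wrist',st); print(proj(c,[.406,-.289,.028]), [proj(c,p) for p in [(.339,-.292,.028),(.457,-.247,.028),(.476,-.286,.028),(.350,-.330,.028)]])
```

```text
0.95 [ 0.4084561  -0.28584852  0.2310118 ] [-8.99190307e+01  8.80378562e-02 -6.76544508e+01]
[279.65951841 182.77263149] [array([261.72908697, 231.23091757]), array([262.53859401, 128.67404325]), array([300.75630838, 126.16641772]), array([292.69532883, 234.31019564])]
```

View pics/w1.png

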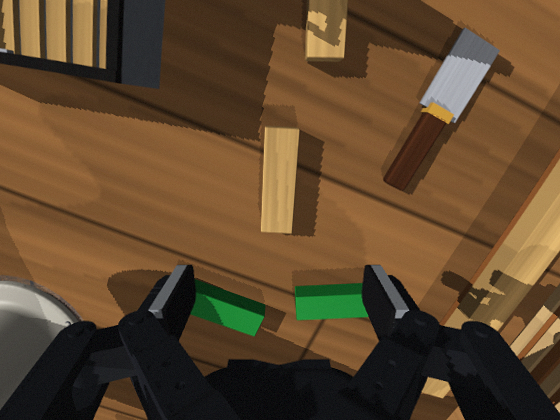

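The wrist view shows the rail top from (265,128)–(299,128) down to (262,232)–(294,234), which matches the prediction. I'll refine it with a contour.

Run:
```python
from h import *
a=np.load('st1.npy'); st=dict(tool_pos=a[:3],tool_rot=a[3:]); c=cam('wrist',st)
im=cv2.imread('pics/w1.png'); hsv=cv2.cvtColor(im,cv2.COLOR_BGR2HSV)
roi=np.zeros(im.shape[:2],np.uint8); roi[110:250,245:315]=255
print(hsv[180,280],hsv[180,250],hsv[230,280])
m=cv2.inRange(hsv,(10,40,150),(32,255,255))&roi
m=((hsv[...,2]>150)&(roi>0)).astype(np.uint8)*255
cs=max(cv2.findContours(m,0,cv2.CHAIN_APPROX_NONE)[0],key=cv2.contourArea)
P=np.array([onz(c,p[0],.028)[:2] for p in cs],np.float32)
print(cv2.contourArea(cs),cv2.boundingRect(cs)); (ce,wh,an)=cv2.minAreaRect(P); print(ce,wh,an)
B=cv2.boxPoints((ce,wh,an)); print(B)
```

```text
[ 19 128 203] [ 15 154 139] [ 18 132 201]
3284.0 (261, 127, 38, 106)
(0.4051501452922821, -0.28768229484558105) (0.1290580928325653, 0.03914281353354454) 19.112560272216797
[[ 0.33777    -0.29031813]
 [ 0.3505863  -0.3273033 ]
 [ 0.4725303  -0.28504646]
 [ 0.459714   -0.2480613 ]]
```

send_rows:
  targets:
    - [0, 4, -0.2, 0, 0.057, 0, 0.6]
    - [0.05, 4.5, -0.2, 0, 0, 0, 0.6]
    - [0, 4.5, 0, 0, 0, 0, 0.6]
    - [0, 4.5, 0, 0, 0, 0, 0.6]
    - [0, 4, 0, 0, 0, 0, 0.6]
    - [0, 1.5, 0, 0, 0, 0, 0.6]

```text
t: 1.6
tool_pos: [0.3992, -0.2902, -0.0032]
tool_rot: [-90.2, 0.4, -71.4]
wrist_force: [-0.1, 0.5, -0.5]
grip_width: 0.0682
```

Run:
```python
from h import *
cv2.imwrite('pics/w2.png',arm.read_camera('wrist')); st=arm.read_state(); print(st['tool_pos'],st['tool_rot'],st['wrist_force'],st['grip_width'])
```

```text
[ 0.39885664 -0.28981097 -0.00386383] [-90.21046092   0.47537663 -71.37488576] [-1.35690712  0.48535386 -0.81693562] 0.0683295736547649
```

View pics/w2.png

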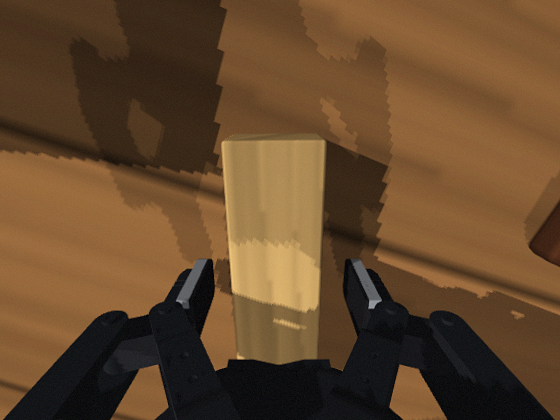

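The rail is centred between the fingers, with the TCP about 6 mm off along its length. I correct that and close.

send_rows:
  targets:
    - [0, -0.4, 0.5, 0, 0, 0, 0.2]
    - [0, 0, 0, 0, 0, 0, -0.4]
    - [0, 0, 0, 0, 0, 0, -0.8]
    - [0, 0, 0, 0, 0, 0, -0.8]
    - [0, 0, 0, 0, 0, 0, -0.8]
    - [0, -1, 0, 0, 0, 0, -0.8]
    - [0, -3, 0, 0, 0, 0, -0.8]
    - [0, -4, 0, 0, 0, 0, -0.8]

```text
t: 2.45
tool_pos: [0.4058, -0.2886, 0.0849]
tool_rot: [-90.1, 0.3, -71.3]
wrist_force: [-0.1, -0.6, -1.6]
grip_width: 0.0388
```

The rail is held, with the grip at 39 mm. I'll work out the transfer rows to chest (-20, 0), yaw 12.

```bash
cat >> h.py <<'E'
def plan(st_pos,yaw0,p1,yaw1,n,grip):
    d=(np.array(p1)-np.array(st_pos))/n*100; w=(yaw1-yaw0)/n
    out=[]
    for i in range(n):
        y=np.radians(yaw0+w*i); x=[np.cos(y),np.sin(y)]; z=[-np.sin(y),np.cos(y)]
        out.append([round(float(v),2) for v in (d[0]*x[0]+d[1]*x[1],-d[2],d[0]*z[0]+d[1]*z[1],0,-np.radians(w),0,grip)])
    return out
E
python3 - <<'E'
from h import *
for r in plan([.4058,-.2886,.085],-71.3,[.51,.04,.185],12,10,-.8): print(r)
E
```

```text
[-2.78, -1.0, 2.04, 0.0, -0.15, 0.0, -0.8]
[-2.45, -1.0, 2.42, 0.0, -0.15, 0.0, -0.8]
[-2.08, -1.0, 2.75, 0.0, -0.15, 0.0, -0.8]
[-1.66, -1.0, 3.02, 0.0, -0.15, 0.0, -0.8]
[-1.2, -1.0, 3.23, 0.0, -0.15, 0.0, -0.8]
[-0.72, -1.0, 3.37, 0.0, -0.15, 0.0, -0.8]
[-0.22, -1.0, 3.44, 0.0, -0.15, 0.0, -0.8]
[0.28, -1.0, 3.44, 0.0, -0.15, 0.0, -0.8]
[0.77, -1.0, 3.36, 0.0, -0.15, 0.0, -0.8]
[1.25, -1.0, 3.21, 0.0, -0.15, 0.0, -0.8]
```

send_rows:
  targets:
    - [-2.78, -1.5, 2.04, 0, -0.145, 0, -0.8]
    - [-2.45, -1.5, 2.42, 0, -0.145, 0, -0.8]
    - [-2.08, -1.5, 2.75, 0, -0.145, 0, -0.8]
    - [-1.66, -1.5, 3.02, 0, -0.145, 0, -0.8]
    - [-1.2, -1, 3.23, 0, -0.145, 0, -0.8]
    - [-0.72, -1, 3.37, 0, -0.145, 0, -0.8]
    - [-0.22, -1, 3.44, 0, -0.145, 0, -0.8]
    - [0.28, -1, 3.44, 0, -0.145, 0, -0.8]
    - [0.77, -1, 3.36, 0, -0.145, 0, -0.8]
    - [1.25, -1, 3.21, 0, -0.145, 0, -0.8]

```text
t: 3.45
tool_pos: [0.5116, 0.0397, 0.2062]
tool_rot: [-90.0, -0.0, 12.2]
wrist_force: [0.5, -0.4, -1.5]
grip_width: 0.0388
```

send_rows:
  targets:
    - [0, 0, 0, 0, 0, 0, -0.8]
    - [0, 0, 0, 0, 0, 0, -0.8]

```text
t: 3.65
tool_pos: [0.5116, 0.0386, 0.2057]
tool_rot: [-90.0, 0.0, 11.8]
wrist_force: [0.8, 0.3, -1.0]
grip_width: 0.0388
```

Run:
```python
from h import *
st=arm.read_state();im=arm.read_camera('wrist');cv2.imwrite('pics/w3.png',im); print(st['t'],st['tool_pos'],st['tool_rot'],st['wrist_force'],st['grip_width'])
cv2.imwrite('pics/s3.png',arm.read_camera('scene'))
```

```text
3.65 [0.5115835  0.0385541  0.20565119] [-9.00304758e+01  3.24558664e-03  1.18316234e+01] [ 0.79906417  0.26910946 -0.97879701] 0.038758508290314936
```

View pics/w3.png

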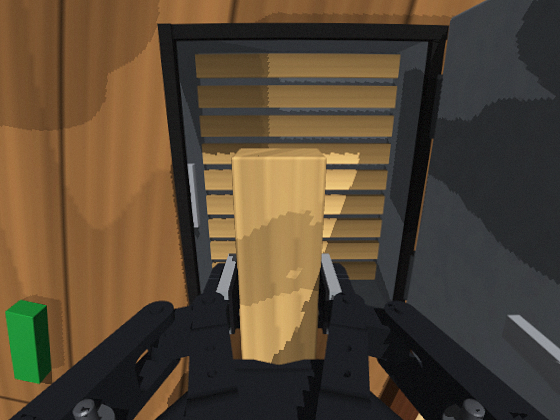

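View pics/s3.png

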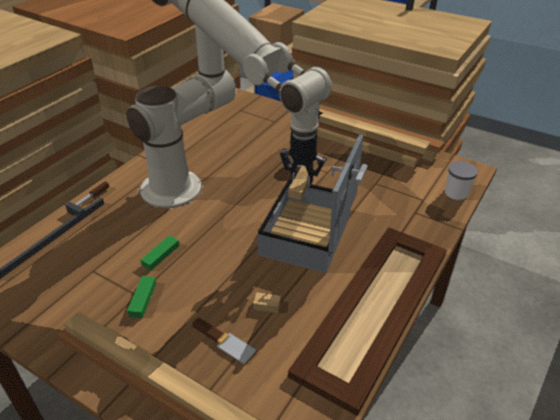

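The wrist view shows the rail held between the fingers, with the chest rim's far corners at about (162,28) and (445,28). I check the chest pose with these.

Run:
```python
from h import *
st=dict(tool_pos=np.array([.5116,.03855,.20565]),tool_rot=[-90.03,0,11.83]); c=cam('wrist',st)
for p in [(162,28),(445,28),(175,120),(190,300),(172,40),(428,41)]: print(p,onz(c,p,.1))
print('keeper',onz(c,(190,162),.086),onz(c,(198,228),.086))
```

```text
(162, 28) [0.39817383 0.15711534 0.1       ]
(445, 28) [0.6060884  0.20152113 0.1       ]
(175, 120) [0.41496845 0.09225821 0.1       ]
(190, 300) [ 0.44576435 -0.07803479  0.1       ]
(172, 40) [0.40649261 0.15036666 0.1       ]
(428, 41) [0.5963428  0.19001916 0.1       ]
keeper [0.42732717 0.05714304 0.086     ] [ 0.4419469  -0.00501735  0.086     ]
```

The chest centre is about (0.531, 0.044) with yaw 12°, agreeing with the earlier estimate. The rail sits at chest (-20, -1), so I lower it.

send_rows:
  targets:
    - [0, 4, 0, 0, 0, 0, -0.8]
    - [0, 4, 0, 0, 0, 0, -0.8]
    - [0, 4, 0, 0, 0, 0, -0.8]
    - [0, 3, 0, 0, 0, 0, -0.8]
    - [0, 2, 0, 0, 0, 0, -0.8]
    - [0, 0.5, 0, 0, 0, 0, -0.8]
    - [0, 0, 0, 0, 0, 0, -0.8]

```text
t: 4.45
tool_pos: [0.5108, 0.0374, 0.0298]
tool_rot: [-90.0, 0.1, 11.7]
wrist_force: [0.2, -0.4, -1.1]
grip_width: 0.0387
```

send_rows:
  targets:
    - [0, 0.3, 0, 0, 0, 0, -0.8]
    - [0, 0.3, 0, 0, 0, 0, -0.8]
    - [0, 0, 0, 0, 0, 0, -0.8]

```text
t: 4.75
tool_pos: [0.5132, 0.0374, 0.0275]
tool_rot: [-90.1, -0.1, 11.8]
wrist_force: [-9.3, -1.9, 19.0]
grip_width: 0.0387
```

Run:
```python
from h import *
cv2.imwrite('pics/w4.png',arm.read_camera('wrist'));im=arm.read_camera('side');cv2.imwrite('pics/d4.png',cv2.resize(im[110:285,150:350],None,fx=3.4,fy=3.4,interpolation=2)); st=arm.read_state(); print(st['tool_pos'],st['wrist_force'])
```

```text
[0.5131654  0.03743085 0.02749543] [-9.69286606 -0.92601833 18.18040113]
```

View pics/w4.png

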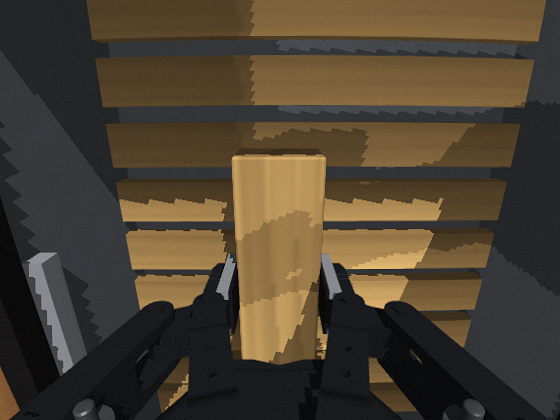

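View pics/d4.png

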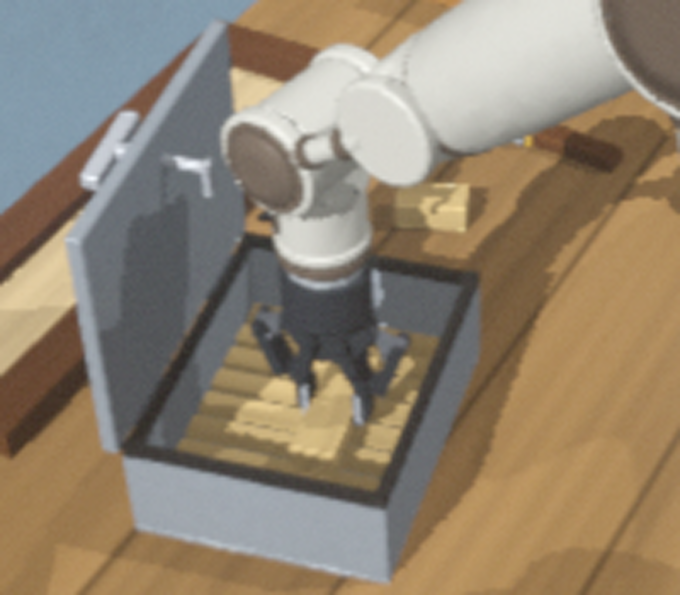

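The rail lies on the slats with free space all round. I release and lift.

send_rows:
  targets:
    - [0, -0.2, 0, 0, 0, 0, -0.8]
    - [0, 0, 0, 0, 0, 0, 0.4]
    - [0, 0, 0, 0, 0, 0, 0.4]
    - [0, 0, 0, 0, 0, 0, 0.4]
    - [0, -1, 0, 0, 0, 0, 0.4]
    - [0, -4, 0, 0, 0, 0, 0.4]
    - [0, -4, 0, 0, 0, 0, 0.4]
    - [0, -4, 0, 0, 0, 0, 0.4]

```text
t: 5.65
tool_pos: [0.5116, 0.0382, 0.1583]
tool_rot: [-90.0, -0.0, 11.8]
wrist_force: [0.6, -0.3, 0.7]
grip_width: 0.0599
```

Run:
```python
from h import *
st=arm.read_state();im=arm.read_camera('wrist');cv2.imwrite('pics/w5.png',im);print(st['tool_pos'],st['tool_rot'],st['wrist_force'],st['grip_width'],st['joint_positions'])
```

```text
[0.51161473 0.03820863 0.1582599 ] [-9.00010077e+01 -2.45905911e-03  1.18037910e+01] [ 0.64841273 -0.32497547  0.66948423] 0.05993062128966319 [-9.24421657e+00  3.84743986e+00  1.05765591e+02 -6.07975044e-05
  7.03843118e+01 -2.10479871e+01]
```

View pics/w5.png

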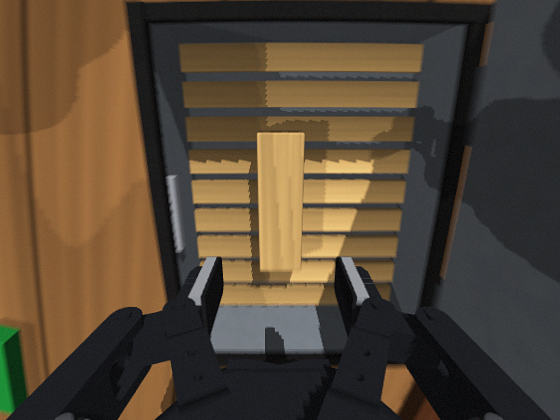

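The rail is free and flat on the rack, inside the walls, at (280,200) in the picture. Next I close the gripper and go up and over, behind the hatch at chest y ≈ -100 to clear the T-bar.

send_rows:
  targets:
    - [0, -4.5, 0, 0, 0, 0, -1]
    - [0, -4.5, 0, 0, 0, 0, -1]
    - [0, -4.5, 0, 0, 0, 0, -1]
    - [0, -4.5, 0, 0, 0, 0, -1]
    - [0, -4.5, 0, 0, 0, 0, -1]
    - [0, -4, 0, 0, 0, 0, -1]
    - [2, 0, -2, 0, 0, 0, -1]
    - [3.5, 0, -2, 0, 0, 0, -1]
    - [3.5, 0, -2, 0, 0, 0, -1]
    - [3.5, 0, -2, 0, 0, 0, -1]
  force: 40

```text
t: 6.7
tool_pos: [0.6518, -0.015, 0.4218]
tool_rot: [-90.0, -0.0, 11.8]
wrist_force: [1.7, 0.0, 0.8]
grip_width: -0.0001
```

send_rows:
  targets:
    - [3.5, 0, -1.8, 0, 0, 0, -1]
    - [4, 0, 0, 0, 0, 0, -1]
    - [0, 0, 0, 0, 0, 0, -1]

```text
t: 7.0
tool_pos: [0.7311, -0.0169, 0.4136]
tool_rot: [-89.8, 0.4, 11.8]
wrist_force: [0.6, 0.9, -2.2]
grip_width: -0.0001
```

Run:
```python
from h import *
st=arm.read_state();print(st['tool_pos'],st['tool_rot'],st['wrist_force'],st['grip_width'])
im=arm.read_camera('scene');cv2.imwrite('pics/s6.png',cv2.resize(im[60:285,225:475],None,fx=2.6,fy=2.6,interpolation=2))
c=cam('scene');print([proj(c,p) for p in (st['tool_pos'],[.666,-.07,.316])])
R_=np.array(st['tool_pos'][:2])-[.531,.044];y=np.radians(12);print(R_@[np.cos(y),np.sin(y)],R_@[-np.sin(y),np.cos(y)])
```

```text
[ 0.73114866 -0.01688789  0.41360557] [-89.78501175   0.41679552  11.82630759] [ 0.61024717  0.8923989  -2.15273276] -0.00010450392831752563
[array([370.34085591, 156.41322776]), array([334.27777754, 189.70236958])]
0.1831156282698708 -0.10117059148878617
```

View pics/s6.png

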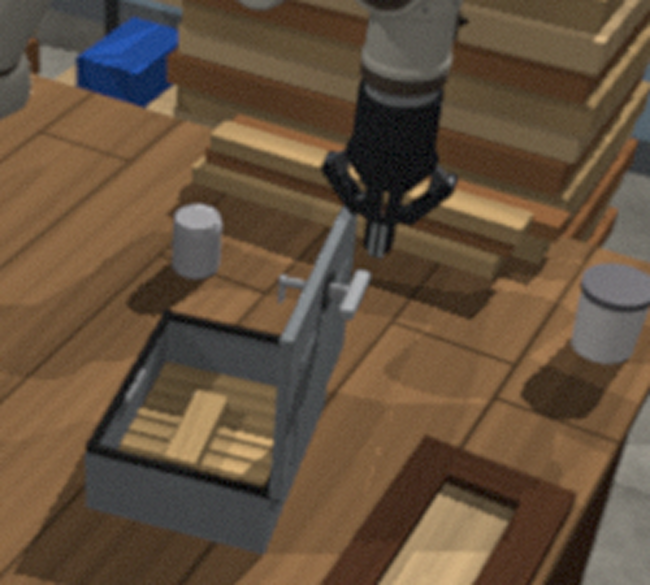

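The gripper is behind the hatch on its near side, clear of the T-bar at (355,290) in the crop, and the rail is visible on the rack. I descend.

send_rows:
  targets:
    - [0, 4.2, 0, 0, 0, 0, -1]
    - [0, 4.2, 0, 0, 0, 0, -1]
    - [0, 4, 0, 0, 0, 0, -1]
    - [-1, 0, 0, 0, 0, 0, -1]
    - [-1.5, 0, 0, 0, 0, 0, -1]
    - [-1, 0, 0, 0, 0, 0, -1]
    - [-1, 0.1, 0, 0, 0, 0, -1]
    - [-1, 0.1, 0, 0, 0, 0, -1]

```text
t: 7.85
tool_pos: [0.6733, -0.0278, 0.2986]
tool_rot: [-90.1, -0.3, 11.8]
wrist_force: [3.2, 0.7, 2.9]
grip_width: 0.0001
```

send_rows:
  targets:
    - [-1, 0.5, 0, 0, 0, 0, -1]
    - [-1, 0.5, 0, 0, 0, 0, -1]
    - [-1, 0.2, 0, 0, 0, 0, -1]
    - [-1, 0.2, 0, 0, 0, 0, -1]
    - [-1, 0.2, 0, 0, 0, 0, -1]
    - [-1, 0.2, 0, 0, 0, 0, -1]

```text
t: 8.45
tool_pos: [0.6143, -0.0402, 0.2799]
tool_rot: [-90.1, -0.3, 11.8]
wrist_force: [2.1, -0.0, -0.3]
grip_width: -0.0001
```

Run:
```python
from h import *
st=arm.read_state();print(st['tool_pos'],st['tool_rot'],st['wrist_force'])
im=arm.read_camera('scene');cv2.imwrite('pics/s7.png',cv2.resize(im[60:285,225:475],None,fx=2.6,fy=2.6,interpolation=2))
```

```text
[ 0.61434257 -0.0402109   0.27990137] [-90.12120009  -0.27661499  11.81896725] [ 2.06159376 -0.04239699 -0.2918287 ]
```

View pics/s7.png

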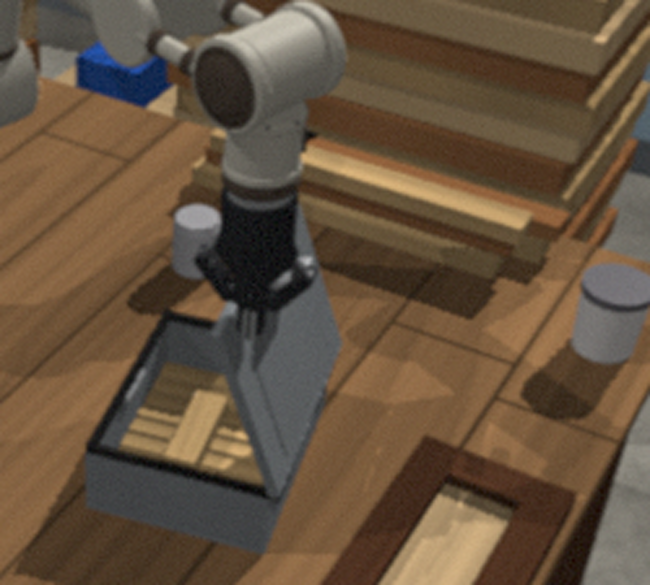

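The hatch is tilting forward under the fingertip. I keep pushing.

send_rows:
  targets:
    - [-1, 0.3, 0, 0, 0, 0, -1]
    - [-1, 0.3, 0, 0, 0, 0, -1]
    - [-1, 0.3, 0, 0, 0, 0, -1]
    - [-1, 0.4, 0, 0, 0, 0, -1]
    - [-1, 0.4, 0, 0, 0, 0, -1]
    - [-1, 0.4, 0, 0, 0, 0, -1]

```text
t: 9.1
tool_pos: [0.5554, -0.0525, 0.2577]
tool_rot: [-90.1, -0.1, 11.8]
wrist_force: [0.6, 0.3, -0.1]
grip_width: 0.0002
```

Run:
```python
from h import *
st=arm.read_state();print(st['tool_pos'],st['tool_rot'],st['wrist_force'])
im=arm.read_camera('scene');cv2.imwrite('pics/s8.png',cv2.resize(im[60:285,225:475],None,fx=2.6,fy=2.6,interpolation=2))
```

```text
[ 0.55541304 -0.05246084  0.25768196] [-90.07162296  -0.12734085  11.81540065] [ 0.5802746   0.33581745 -0.14104601]
```

View pics/s8.png

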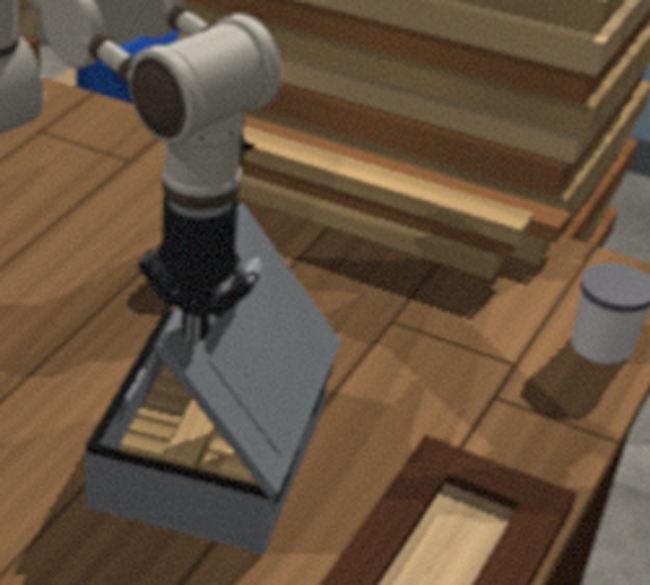

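The hatch is past the point where it sinks by itself (about 0.9 rad). I lift off and move over the handle's closed position while it falls.

send_rows:
  targets:
    - [0.3, -3, 0, 0, 0, 0, -1]
    - [0, -4.5, 0, 0, 0, 0, -0.5]
    - [0, -3, 0, 0, 0, 0, 0.3]
    - [-1.5, 0, 1.6, 0, 0, 0, 0.3]
    - [-1.5, 0, 1.6, 0, 0, 0, 0.3]
    - [-1.5, 0, 1.6, 0, 0, 0, 0.3]
    - [-1.5, 0, 1.7, 0, 0, 0, 0.3]
    - [-1.5, 0, 1.7, 0, 0, 0, 0.3]
    - [-1.2, 0, 1.7, 0, 0, 0, 0.3]
    - [0, 0, 0, 0, 0, 0, 0.3]

```text
t: 10.15
tool_pos: [0.4524, 0.0285, 0.3627]
tool_rot: [-90.0, -0.2, 11.9]
wrist_force: [1.5, -0.1, -0.5]
grip_width: 0.0562
```

send_rows:
  targets:
    - [0, 0, 0, 0, 0, 0, 0.3]
    - [0, 0, 0, 0, 0, 0, 0.3]
    - [0, 0, 0, 0, 0, 0, 0.3]
    - [0, 0, 0, 0, 0, 0, 0.3]
    - [0, 0, 0, 0, 0, 0, 0.3]
    - [0, 0, 0, 0, 0, 0, 0.3]
    - [0, 0, 0, 0, 0, 0, 0.3]
    - [0, 0, 0, 0, 0, 0, 0.3]
    - [0, 0, 0, 0, 0, 0, 0.3]
    - [0, 0, 0, 0, 0, 0, 0.3]

```text
t: 11.15
tool_pos: [0.4539, 0.0271, 0.3613]
tool_rot: [-90.0, -0.0, 11.8]
wrist_force: [-1.0, -0.9, 0.1]
grip_width: 0.0553
```

```bash
cat > look.py <<'E'
from h import *
import sys
n=sys.argv[1]
st=arm.read_state();im=arm.read_camera('wrist');cv2.imwrite(f'pics/w{n}.png',im)
np.save(f'st{n}.npy',np.r_[st['tool_pos'],st['tool_rot']])
print(st['t'],st['tool_pos'],st['tool_rot'],st['wrist_force'],st['grip_width'])
im=arm.read_camera('scene');cv2.imwrite(f'pics/s{n}.png',cv2.resize(im[60:285,225:475],None,fx=2.6,fy=2.6,interpolation=2))
E
python3 look.py 9
```

```text
11.15 [0.45391045 0.02706739 0.36132196] [-9.00016240e+01 -1.22399733e-03  1.18050562e+01] [-1.0315412  -0.8845179   0.13452858] 0.05532765928834873
```

View pics/w9.png

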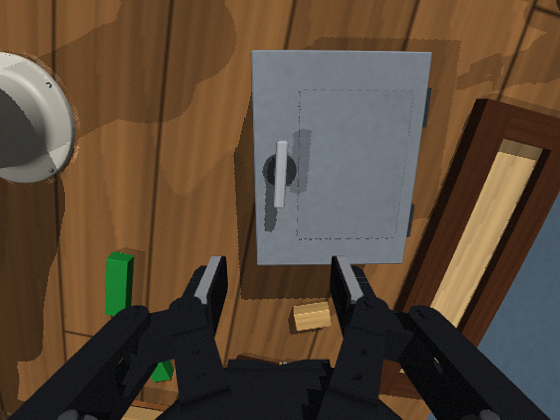

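View pics/s9.png

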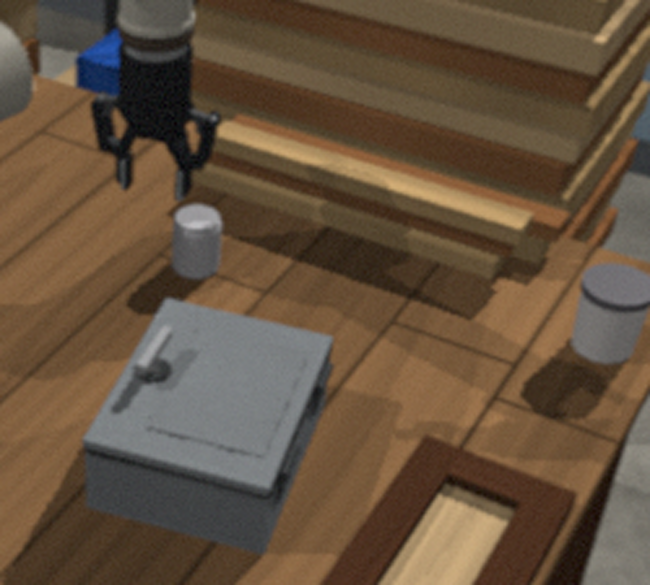

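The hatch is down on its seal, with the bar at (280,175) in the wrist view, parallel to the hinge. I measure the bar top at z ≈ 0.152.

Run:
```python
from h import *
a=np.load('st9.npy'); c=cam('wrist',dict(tool_pos=a[:3],tool_rot=a[3:]))
im=cv2.imread('pics/w9.png'); g=im.min(2)
m=np.zeros_like(g); m[130:220,262:300]=(g[130:220,262:300]>165)*255
cs=max(cv2.findContours(m,0,cv2.CHAIN_APPROX_NONE)[0],key=cv2.contourArea); print(cv2.boundingRect(cs),cv2.contourArea(cs))
print(cv2.minAreaRect(np.array([onz(c,p[0],.15)[:2] for p in cs],np.float32)))
q=[onz(c,p,.112) for p in [(252,51),(431,52),(258,264),(402,262)]];print(np.round(q,4))
```

```text
(278, 141, 9, 3) 9.0
((0.44977933168411255, 0.06956397742033005), (0.009416729211807251, 0.0023240000009536743), 11.765535354614258)
[[ 0.3936  0.1637  0.112 ]
 [ 0.6054  0.2088  0.112 ]
 [ 0.4533 -0.1179  0.112 ]
 [ 0.6653 -0.0711  0.112 ]]
```

Run:
```python
from h import *
a=np.load('st9.npy'); c=cam('wrist',dict(tool_pos=a[:3],tool_rot=a[3:]))
im=cv2.imread('pics/w9.png'); g=im.min(2); print(g[150,262:300]);print(g[195,262:300])
for th in (140,150):
  m=np.zeros_like(g); m[130:220,262:300]=(g[130:220,262:300]>th)*255
  cs=max(cv2.findContours(m,0,cv2.CHAIN_APPROX_NONE)[0],key=cv2.contourArea); print(cv2.boundingRect(cs),cv2.contourArea(cs))
  print(cv2.minAreaRect(np.array([onz(c,p[0],.151)[:2] for p in cs],np.float32)))
print([proj(c,p) for p in [(.4577,.0302,.151)]])
```

```text
[114 118 118 119 118 119 119 116 114 118 117 114 116 118  93 135 157 163
 159 159 160 160 155 157 133 101 120 118 118 117  92  95  94  93  95  95
  92  96]
[118 120 116  98  62  65  66  66  65  68  65  71 104 134 156 157 157 153
 154 149 153 141 120  97 115 115 118 116 116 116 114 114 115 115 115  96
 100 120]
(275, 141, 12, 66) 469.5
((0.45585963129997253, 0.031037114560604095), (0.010760354809463024, 0.08088015019893646), 9.706267356872559)
(276, 141, 11, 66) 392.5
((0.45599302649497986, 0.031088557094335556), (0.009442165493965149, 0.08080847561359406), 9.15582275390625)
[array([281.66456157, 175.58744432])]
```

The bar axis is at about (0.4565, 0.031), 81 mm long, matching the model. I descend and grip.

send_rows:
  targets:
    - [0.3, 4.5, 0.3, 0, 0, 0, 0.2]
    - [0, 4.5, 0, 0, 0, 0, 0]
    - [0, 4.5, 0, 0, 0, 0, 0]
    - [0, 4.5, 0, 0, 0, 0, 0]
    - [0, 3, 0, 0, 0, 0, 0]
    - [0, 1.5, 0, 0, 0, 0, 0]
    - [0, 0.8, 0, 0, 0, 0, 0]
    - [0, 0, 0, 0, 0, 0, 0]
  force: 80

```text
t: 12.05
tool_pos: [0.4557, 0.0307, 0.1276]
tool_rot: [-90.0, 0.1, 11.8]
wrist_force: [-0.4, -0.0, 0.7]
grip_width: 0.0426
```

```bash
python3 look.py 10
```

```text
12.05 [0.45572303 0.03073281 0.12761623] [-8.99604911e+01  8.74629935e-02  1.18029458e+01] [-0.35997176 -0.03953614  0.74734408] 0.04263102438085046
```

View pics/w10.png

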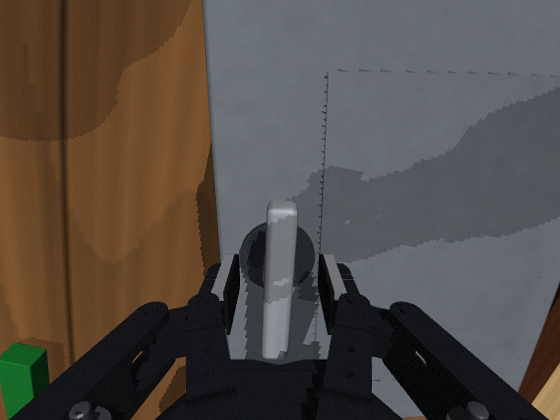

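The bar is between the pads, so I close.

send_rows:
  targets:
    - [0, 0, 0, 0, 0, 0, -0.6]
    - [0, 0, 0, 0, 0, 0, -1]
    - [0, 0, 0, 0, 0, 0, -1]
    - [0, 0, 0, 0, 0, 0, -1]
    - [0, 0, 0, 0, 0, 0, -1]

```text
t: 12.65
tool_pos: [0.4552, 0.0301, 0.1291]
tool_rot: [-90.0, 0.2, 11.8]
wrist_force: [-6.8, -1.0, 6.7]
grip_width: 0.0126
```

send_rows:
  targets:
    - [0, 0, 0, 0, 0.1, 0, -1]
    - [0, 0, 0, 0, 0.1, 0, -1]
    - [0, 0, 0, 0, 0.1, 0, -1]
    - [0, 0, 0, 0, 0.1, 0, -1]
    - [0, 0, 0, 0, 0.1, 0, -1]

```text
t: 13.15
tool_pos: [0.4551, 0.0301, 0.1291]
tool_rot: [-90.1, 0.1, -17.0]
wrist_force: [-7.8, -1.8, 7.0]
grip_width: 0.0128
```

send_rows:
  targets:
    - [0, 0, 0, 0, 0.1, 0, -1]
    - [0, 0, 0, 0, 0.1, 0, -1]
    - [0, 0, 0, 0, 0.1, 0, -1]
    - [0, 0, 0, 0, 0.1, 0, -1]
    - [0, 0, 0, 0, 0.1, 0, -1]
    - [0, 0, 0, 0, 0.1, 0, -1]
    - [0, 0, 0, 0, 0.1, 0, -1]
    - [0, 0, 0, 0, 0.1, 0, -1]
    - [0, 0, 0, 0, 0.1, 0, -1]
    - [0, 0, 0, 0, 0.1, 0, -1]

```text
t: 14.15
tool_pos: [0.455, 0.0302, 0.1291]
tool_rot: [-90.2, -0.0, -74.3]
wrist_force: [-7.3, -0.3, 7.3]
grip_width: 0.0122
```

send_rows:
  targets:
    - [0, 0, 0, 0, 0.07, 0, -1]
    - [0, 0, 0, 0, 0, 0, -1]
    - [0, 0, 0, 0, 0, 0, 0.2]
    - [0, 0, 0, 0, 0, 0, 0.2]
    - [0, 0, 0, 0, 0, 0, 0.2]
    - [0, -1, 0, 0, 0, 0, 0.2]
    - [0, -4, 0, 0, 0, 0, 0.2]
    - [0, -4, 0, 0, 0, 0, 0.2]
    - [0, -1, 0, 0, 0, 0, 0.2]

```text
t: 15.05
tool_pos: [0.459, 0.0301, 0.2341]
tool_rot: [-89.5, -0.2, -78.1]
wrist_force: [0.8, 0.4, -0.6]
grip_width: 0.0512
```

```bash
python3 look.py 11
```

```text
15.05 [0.45900905 0.03014268 0.23414101] [-89.49474441  -0.21050743 -78.14236263] [ 0.78983727  0.35552807 -0.63542513] 0.05120394729233165
```

View pics/w11.png

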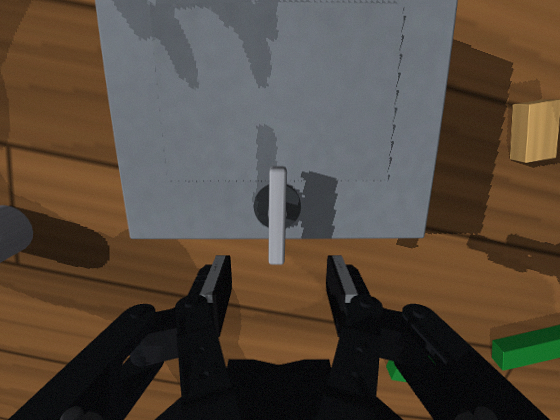

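The handle is at about 90°, and the gripper is fully off it with the bar at (277,215) pointing along the hatch's depth. I turn the wrist back half a turn for the fresh hold, so that j6 stays well inside its range.

send_rows:
  targets:
    - [0, 0, 0, 0, -0.145, 0, 0.2]
    - [0, 0, 0, 0, -0.145, 0, 0.2]
    - [0, 0, 0, 0, -0.145, 0, 0.2]
    - [0, 0, 0, 0, -0.145, 0, 0.2]
    - [0, 0, 0, 0, -0.145, 0, 0.2]
    - [0, 0, 0, 0, -0.145, 0, 0.2]
    - [0, 0, 0, 0, -0.145, 0, 0.2]
    - [0, 0, 0, 0, -0.145, 0, 0.2]
    - [0, 0, 0, 0, -0.145, 0, 0.2]
    - [0, 0, 0, 0, -0.145, 0, 0.2]

```text
t: 16.15
tool_pos: [0.4551, 0.0308, 0.2263]
tool_rot: [-89.9, 0.2, 5.3]
wrist_force: [-0.6, -0.3, -0.1]
grip_width: 0.0512
```

send_rows:
  targets:
    - [0, 0, 0, 0, -0.145, 0, 0.2]
    - [0, 0, 0, 0, -0.145, 0, 0.2]
    - [0, 0, 0, 0, -0.145, 0, 0.2]
    - [0, 0, 0, 0, -0.145, 0, 0.2]
    - [0, 0, 0, 0, -0.145, 0, 0.2]
    - [0, 0, 0, 0, -0.145, 0, 0.2]
    - [0, 0, 0, 0, -0.145, 0, 0.2]
    - [0, 0, 0, 0, -0.145, 0, 0.2]
    - [0, 0, 0, 0, -0.145, 0, 0.2]
    - [0, 0, 0, 0, -0.145, 0, 0.2]

```text
t: 17.15
tool_pos: [0.4551, 0.0309, 0.2262]
tool_rot: [-89.8, -0.0, 88.4]
wrist_force: [-0.5, 0.3, -0.2]
grip_width: 0.0512
```

send_rows:
  targets:
    - [0, 0, 0, 0, -0.145, 0, 0.2]
    - [0, 0, 0, 0, -0.1, 0, 0.2]
    - [0, 0, 0, 0, 0, 0, 0.2]

```text
t: 17.45
tool_pos: [0.4552, 0.0308, 0.2265]
tool_rot: [-89.8, -0.1, 102.1]
wrist_force: [-0.1, 0.8, 0.0]
grip_width: 0.0512
```

```bash
python3 look.py 12
python3 - <<'E'
from h import *
a=np.load('st12.npy'); c=cam('wrist',dict(tool_pos=a[:3],tool_rot=a[3:])); print(proj(c,[.4565,.031,.151]),arm.read_state()['joint_positions'])
E
```

```text
17.45 [0.455211   0.03080915 0.22645441] [-8.98247991e+01 -7.77167167e-02  1.02052789e+02] [-0.10169623  0.8242108   0.04218529] 0.05116084740034417
[279.13442668 219.05669347] [-1.13635669e+01 -8.78943188e+00  1.09889652e+02  1.37516313e-03
  7.90363316e+01 -1.13268030e+02]
```

View pics/w12.png

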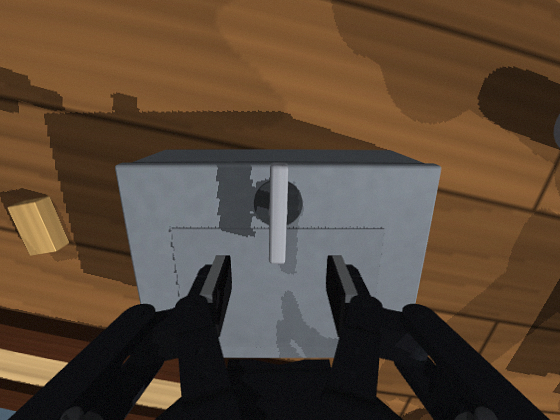

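The bar is aligned at (279,213), against a prediction of (279,219). I take the fresh hold.

send_rows:
  targets:
    - [0, 4, 0, 0, 0, 0, 0]
    - [0, 4, 0, 0, 0, 0, 0]
    - [0, 1.5, 0, 0, 0, 0, 0]
    - [0, 0.5, 0, 0, 0, 0, -0.3]
    - [0, 0, 0, 0, 0, 0, -1]
    - [0, 0, 0, 0, 0, 0, -1]
    - [0, 0, 0, 0, 0, 0, -1]
    - [0, 0, 0, 0, 0, 0, -1]
  force: 100

```text
t: 18.35
tool_pos: [0.4561, 0.0305, 0.1287]
tool_rot: [-90.0, 0.0, 102.0]
wrist_force: [-3.1, -0.9, -2.5]
grip_width: 0.0122
```

send_rows:
  targets:
    - [0, 0, 0, 0, 0.1, 0, -1]
    - [0, 0, 0, 0, 0.1, 0, -1]
    - [0, 0, 0, 0, 0.1, 0, -1]
    - [0, 0, 0, 0, 0.1, 0, -1]
    - [0, 0, 0, 0, 0.1, 0, -1]
    - [0, 0, 0, 0, 0.1, 0, -1]
    - [0, 0.03, 0, 0, 0.1, 0, -1]
    - [0, 0.03, 0, 0, 0.1, 0, -1]

```text
t: 19.15
tool_pos: [0.4559, 0.0299, 0.1284]
tool_rot: [-90.0, 0.1, 56.1]
wrist_force: [-6.2, -1.8, 2.1]
grip_width: 0.012
```

send_rows:
  targets:
    - [0, 0.03, 0, 0, 0.1, 0, -1]
    - [0, 0.03, 0, 0, 0.1, 0, -1]
    - [0, 0.03, 0, 0, 0.1, 0, -1]
    - [0, 0.03, 0, 0, 0.1, 0, -1]
    - [0, 0.03, 0, 0, 0.1, 0, -1]
    - [0, 0.03, 0, 0, 0.1, 0, -1]
    - [0, 0, 0, 0, 0.1, 0, -1]
    - [0, 0, 0, 0, 0, 0, -1]

```text
t: 19.95
tool_pos: [0.4551, 0.0295, 0.1265]
tool_rot: [-90.1, 0.2, 16.1]
wrist_force: [-8.5, -4.4, 2.9]
grip_width: 0.0125
```

```bash
python3 -c "
from rig import arm
s=arm.read_state();print(s['tool_pos'],s['tool_rot'],s['wrist_force'],s['ft_torque'])"
```

```text
[0.45510915 0.02952262 0.12645096] [-90.12461112   0.21760238  16.08587793] [-8.47260363 -4.36376013  2.93913666] [-1.1753362   1.28221431  0.03547761]
```

send_rows:
  targets:
    - [0, 0, 0, 0, 0.04, 0, -1]
    - [0, 0, 0, 0, 0.04, 0, -1]
    - [0, 0, 0, 0, 0.03, 0, -1]
    - [0, 0, 0, 0, 0.03, 0, -1]
    - [0, 0, 0, 0, 0, 0, -1]

```text
t: 20.45
tool_pos: [0.455, 0.0295, 0.1263]
tool_rot: [-90.2, 0.2, 8.4]
wrist_force: [-8.1, -5.0, 1.1]
grip_width: 0.0122
```

```bash
python3 -c "
from rig import arm
s=arm.read_state();print(s['tool_pos'],s['tool_rot'],s['wrist_force'],s['ft_torque'])"
```

```text
[0.45500346 0.02949363 0.12626203] [-90.20392437   0.21797655   8.41915478] [-8.06839991 -5.02165636  1.10731682] [-0.97445872  1.1836538   1.94283084]
```

The moment about z rose from 0.04 to 1.94 N m at yaw 8–10°, so the handle is on its stop. I release and lift.

send_rows:
  targets:
    - [0, 0, 0, 0, 0, 0, 0.2]
    - [0, 0, 0, 0, 0, 0, 0.2]
    - [0, 0, 0, 0, 0, 0, 0.2]
    - [0, -1, 0, 0, 0, 0, 0.2]
    - [0, -4, 0, 0, 0, 0, 0.2]
    - [0, -4.5, 0, 0, 0, 0, 0.2]
    - [0, -4.5, 0, 0, 0, 0, 0.2]
    - [0, -4.5, 0, 0, 0, 0, 0.2]
    - [0, 0, 0, 0, 0, 0, 0.2]
    - [0, 0, 0, 0, 0, 0, 0.2]

```text
t: 21.45
tool_pos: [0.457, 0.0306, 0.3129]
tool_rot: [-90.1, -0.2, 8.1]
wrist_force: [0.3, 0.0, -1.1]
grip_width: 0.0512
```

```bash
python3 look.py 13
python3 - <<'E'
from h import *
a=np.load('st13.npy'); c=cam('wrist',dict(tool_pos=a[:3],tool_rot=a[3:]))
im=cv2.imread('pics/w13.png'); u,v=proj(c,[.456,.031,.148]).astype(int);print(u,v)
cv2.imwrite('pics/w13c.png',cv2.resize(im[v-75:v+75,u-90:u+90],None,fx=4,fy=4,interpolation=2))
cv2.imwrite('pics/sc13.png',arm.read_camera('scene'));
E
```

```text
21.45 [0.45703557 0.03055885 0.31289811] [-90.06946141  -0.22727622   8.08460405] [ 2.74834721e-01  1.47439683e-04 -1.13276025e+00] 0.05116306771527148
276 186
```

View pics/w13c.png

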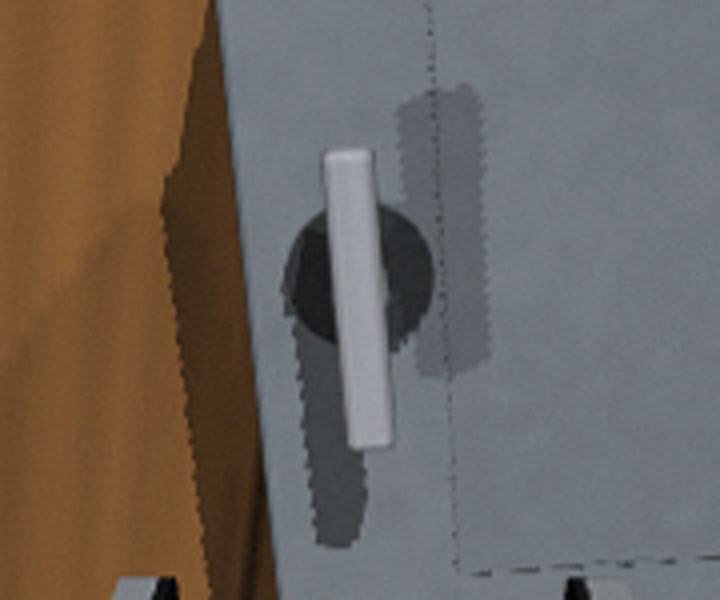

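View pics/sc13.png

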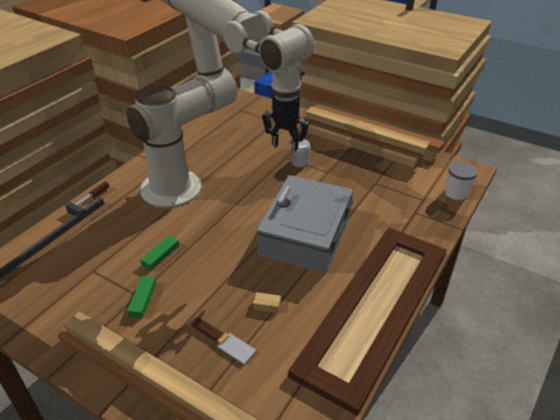

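The bar looks parallel to the hatch's front edge, the gripper is clear, and the offcut, scraper and tins are where they were. I check the bar angle and hatch height numerically.

Run:
```python
from h import *
a=np.load('st13.npy'); c=cam('wrist',dict(tool_pos=a[:3],tool_rot=a[3:]))
o=np.array([276-90,186-75]); f=lambda p:(np.array(p)-1.5)/4+o
ang=lambda p,q,z:(lambda d:np.degrees(np.arctan2(d[1],d[0])))((onz(c,f(p),z)-onz(c,f(q),z)))
top=.1485
print('bar L/R',ang((323,155),(350,445),top),ang((373,155),(393,440),top),'edge',ang((218,0),(280,600),.110))
print('bar mid',onz(c,f((360,300)),top))
a0=cv2.imread('pics/scene0.png').astype(int);b=cv2.imread('pics/sc13.png').astype(int)
d=np.abs(a0-b).sum(2)
for n,(x0,y0,x1,y1) in dict(scraper=(190,315,260,365),off=(250,290,285,315),green=(125,232,182,318),tin=(440,158,480,202),smalltin=(288,138,312,168)).items(): print(n,(d[y0:y1,x0:x1]>90).mean())
```

```text
bar L/R 102.66482234652747 102.11588725976117 edge 101.88654118632851
bar mid [0.45487102 0.03190506 0.1485    ]
scraper 0.10428571428571429
off 0.37942857142857145
green 0.266421868625051
tin 0.0
smalltin 0.19027777777777777
```

The bar is within 1° of parallel to the hinge after half a turn. The image differences near the offcut and scraper probably come from shadows, since nothing was contacted there. I hand in.

```bash
python3 -c "
from rig import arm
s=arm.read_state();print(s['t'],s['wrist_force'],s['grip_width']);print(arm.hand_in())"
```

```text
21.6 [ 0.19668564 -0.09145945  0.37838874] 0.05130168835675064
the job is handed in; nothing more can be done
None
```

The job is done and handed in at 21.6 s. The 130 mm wood rail lies flat on the rack, near the middle, and the hatch is shut and drawn down tight. The T-handle is on its stop, turned clockwise in two goes of about 90°, with the gripper letting go and lifting clear in between.

**Last checks**
- **Handle at its stop:** the moment at the wrist rose from 0.04 to 1.94 N m at the end of the turn. The cross bar measured 102.1–102.7° against 101.9° for the hatch edge, so it is parallel to the hinge.
- **Hatch drawn down:** this is indirect. The tool went down about 2 mm with the bar during the last quarter turn, but I had commanded that lowering. I did not measure the hatch height directly.
- **Gripper:** it is open and about 18 cm above the handle, touching nothing (wrist force about 0.4 N).
- **Other loose things:** the offcut, scraper and tin look unmoved in the last scene picture, and the arm never went near them. A simple before/after pixel comparison did flag the offcut, green blocks, small white tin and scraper areas. I put that down to shifted shadows and to the gripper being in view, and did not measure those positions again.
- **One disagreement:** when I set the rail down, it touched the rack about 7 mm of tool height earlier than I expected, with 19 N at the wrist. The pictures showed it lying flat and clear of the walls.

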